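Hold the jar against its rack for strapping

TASK

Be my third hand: stand the loose screw-top jar gently upright on the ledge of the jar rack, in the empty place and centred between its two pilot holes, then press it straight back against the back board with a steady push of about 10 N for a few seconds, so that I can screw the strap on over it. Finish while still holding it there, your fingers on the jar and the push unchanged; do not let go, do not knock or tip the glass, and leave everything else on the bench where it is.

Things in the scene. Friction and masses are not known exactly. Their poses are not given: they have to be found in the camera images.
- jar: the loose glass jar of dog biscuits, steel screw lid on, standing on the bench beyond the rack: straight round body 62 mm across from 4 to 62 mm above its foot, then a narrow neck and a lid 54 mm across from 69 to 84 mm; 0.2 to 0.42 kg. Origin: centre of its underside; z up. Two more such jars are already strapped to the rack
- jar_middle (a point): the point on the loose jar's axis 46 mm above its foot, inside the straight body (62 mm across): a good height to grip and to push. The straight side that meets the back board runs from 4 to 62 mm, and a push above it would tip the jar
- empty_place: the free one of the rack's three places (120 mm apart; the other two hold strapped jars), marked by two dark 6 mm pilot holes in the back board, 86 mm apart. Origin: midway between them, on the board's front face, at the height of the ledge's top (18 mm above the bench). x straight out of the board over the ledge, y along it, z up. A jar pressed home has its origin at x = 31 mm, y = 0, z = 0
- rack_ledge: the ledge of the rack, a flat pine board 360 mm long, 85 mm deep, 18 mm thick, lying on the bench. Origin: on the bench, below the middle of the back board's front face; x out over the ledge, y along it. No lip at its front edge. Varnished, as is the back board: the glass slides on both with a friction of about 0.3
- rack_back: the rack's upright pine back board, 360 mm long, 18 mm thick (x -18 to 0 mm), top 116 mm above the bench. Its front face, x = 0, looks away from the robot's base: the robot reaches over it. Origin and axes as for the ledge. Rigid, fixed to the bench by angle brackets: it does not give, so the push grows quickly, by newtons per millimetre
- strapped_jar_a: one of the two jars already strapped to the rack with a steel two-hole strap; fixed, same size as the loose jar (top 102 mm above the bench). Origin: on the back board's face at ledge height; the jar's axis is at x = 31 mm, y = 0
- strapped_jar_b: the other strapped jar, same size, same origin and axes
- mug: bystander: closed stainless steel travel mug with black lid, 73 mm across, 173 mm tall, standing in line with the loose jar, at least 130 mm from it. Origin: centre of its underside
- birch_box: bystander: small hinged birch box, closed, 80 x 110 x 63 mm, standing in line with the loose jar and the mug, one of the three at the left, one in the middle, one at the right. Origin: centre of its underside; y along its length
- dog_brush: bystander: wooden dog brush lying bristles down, 207 mm long, 37 mm high, to the left of the rack. Origin: on the bench where handle and head meet; x towards the head
- bird_feeder: bystander: clear plastic bird feeder tube with green base and cap, 104 mm across the base, 287 mm tall with its wire hanger, standing to the right of the rack. Origin: centre of its underside
- strap: bystander: the loose steel two-hole strap that I will screw on, lying on its edge, about 105 x 65 x 16 mm, to the right of the rack. Origin: on the bench at the centre of its arch
- screwdriver: bystander: screwdriver, 200 mm long, lying to the left beyond the rack. Origin: on the bench under it, between handle and tip
- screw_dish: bystander: small aluminium dish of screws, 80 mm across, 22 mm high, to the left of the rack. Origin: centre of its underside

How it is judged:
By the outcome, as a careful person would: the job done as asked, in the order asked, and still so for the second after the job is handed in, while the arm keeps its last pose, push and grip.
It also fails if it takes over 51 s, if anything falls off the work surface, if the arm or the gripper's body presses on something with over 40 N, if the wrist force passes 120 N, or if a joint passes its speed limit or range.

ROBOT

A 7-joint arm with a two-finger parallel gripper is mounted at the origin on the work surface. World frame = base frame: x ahead of the robot, y to its left, z up, the work surface at z = 0. Lengths are in mm, angles in rad, forces in N, time in s.
With the tool pointing down it reaches from about 425 to 825 mm from the base axis. Payload 3.6 kg.
Tool frame: the origin (TCP) lies between the finger pads; the fingertips stand r.tips_ahead ahead of it and the grasp point (between the pads) lies 6 mm ahead of it (r.tips_ahead is the distance from the TCP to the fingertips, in mm); z points along the fingers, y is the direction in which the jaws open and shut (so a half turn about z gives the same grasp; the last joint's range is limited). The gripper opens to 93 mm and grips with 3 to 60 N. Pads are 15 mm wide; open, the fingers measure 128 mm over their backs; the gripper's body (75 mm by 188 mm) begins 65 mm behind the grasp point.
Start: joints at [1.302, 0.615, -0.013, 1.423, 0.008, 1.103, -0.04], TCP at [156.287, -630.902, 243.64] pointing down, gripper open.
Joint ranges: [-3.12, 3.12], [-0.3, 2.06], [-1.34, 1.32], [0.26, 2.42], [-1.36, 4.5], [0.01, 1.98], [-2.84, 2.84]. Speed limits (rad/s): [2.79, 2.79, 3.14, 3.14, 3.14, 3.14, 3.14].

INTERFACE

Orientations are given as [roll, pitch, yaw] about the fixed x, y, z axes, in that order (R = Rz(yaw) Ry(pitch) Rx(roll)).
In Python, from rig import r gives the robot as it stands. The module is installed in compiled form; this text tells all that it offers.
- The arm moves only by the tool servo_tool, never from a script. Its argument "motion" is a list that holds one entry, the list of rows, each a list of 4 numbers: the shift along the world's x, y, z in mm, then the turn about the world's z in rad. A call has 1 to 12 rows; each row shifts and turns the pose as measured when the row begins; what a row does not reach is not made up. A row lasts 1/8 s, in which the tool goes at most 62.5 mm and 10.7 degrees, less where a joint would pass 70% of its speed; a pose out of reach is approached as far as the arm can. A call with a gripper value outside its range is refused whole. "jaw" is the finger opening in mm, from 0 to 93, set as the call begins (left out, the last holds). The fingers move at their own pace and stop on an object; "newtons" is the grip in N (left out, the last holds). Time passes only in rows, so rows that do not move let the fingers close. It gives the time, the measured TCP pose, the force and the opening at its end, in the units of the state.
- r.get_state(): the state, without advancing time (a new reading comes with each control period).
- r.capture(name): name is "scene" or "top"; returns the picture (400x640x3 uint8, red, green, blue); there is no depth.
- r.camera_info(name): a dict with "intrinsics" (3x3 intrinsics, pixels), "distortion" ([k1, k2, p1, p2, k3] as OpenCV has them; the pictures are not rectified), "camera_from_world" (4x4, takes a point from world to camera coordinates). Camera axes: x right, y up, looking along -z (the intrinsics and any distortion apply to the point x, -y, -z); pixel columns grow to the right and rows downward; lengths in mm; the calibration is good to about 2 mm. A picture is of the moment at which its call begins. camera_info takes no time and is no camera call.
- r.job_done(): hands the job in, once; it reports no verdict.
The state is a dict: "time": time; "joint_pos": joint angles; "dq": joint speeds; "joint_torque": joint torques, N m; "eef_pos": TCP position; "orientation": TCP orientation; "contact_force": force on the tool from outside, world axes, zero at the start; "torque": the same for the moment, N m; "finger_gap": opening from 0.0 (shut) to 1.0 (fully open).
Only numpy, scipy, OpenCV 4.12 (cv2) and the standard library are available. Lean on these libraries where they do the work, as an engineer would, in place of code of your own. Each camera call takes 0.05 s, during which the arm holds its last target.

## Working session

There is one attempt and no reset: what is moved stays moved. The work goes in short steps, Python scripts to look and compute and a tool call to move; the robot and the scene stay as the last step left them, time stands still between calls to the robot, and variables do not carry over. Pictures are saved under pics/ and viewed, and the job is handed in when it is done.

Besides the shell and the picture viewer there is one more tool, called after ">>>" as name(argument=value, ...) on one line, values as JSON. servo_tool: Moves the arm, as the interface text tells. Its arguments: {"type":"object","properties":{"motion":{"type":"array","items":{"type":"array","items":{"type":"array","items":{"type":"number"}}}},"jaw":{"type":"number"},"newtons":{"type":"number"}},"required":["motion"]}

```bash
mkdir -p pics; python3 - <<'E'
from rig import r
import cv2
s=r.get_state();print(s);print(r.tips_ahead)
for n in("scene","top"):
    cv2.imwrite(f"pics/{n}0.png",r.capture(n)[:,:,::-1]);print(n,r.camera_info(n))
E
```

```text
{'time': 0.0, 'joint_pos': array([ 1.30151243,  0.61592286, -0.01260835,  1.4248687 ,  0.00812448,
        1.10343694, -0.04040347]), 'dq': array([-8.37771110e-05,  1.12153105e-03, -7.10575812e-04, -9.36732575e-04,
        9.96706319e-04, -1.39357419e-03, -2.71378537e-03]), 'joint_torque': array([-1.00225604e-04, -4.58933938e+01,  2.09158687e-01, -1.65743959e+01,
       -6.09678752e-02,  2.05752812e-02,  2.31268386e-04]), 'eef_pos': array([ 156.08745516, -630.22955463,  242.48879758]), 'orientation': array([-3.13900824e+00,  6.42885184e-05,  2.42851318e-01]), 'contact_force': array([-1.23727311, -0.27578503,  0.19969748]), 'torque': array([-0.01011002,  0.01697295, -0.01595811]), 'finger_gap': 0.9982584577274821}
25.0
scene {'intrinsics': array([[476.62322799,   0.        , 314.8179563 ],
       [  0.        , 476.62322799, 195.68355622],
       [  0.        ,   0.        ,   1.        ]]), 'distortion': array([0.00334652, 0.        , 0.        , 0.        , 0.        ]), 'camera_from_world': array([[ 2.05015399e-01,  9.78729860e-01,  7.51974925e-03,
        -7.87253015e+01],
       
[... 169 characters left out ...]
 [ 0.00000000e+00,  0.00000000e+00,  0.00000000e+00,
         1.00000000e+00]])}
top {'intrinsics': array([[419.29252678,   0.        , 318.17632633],
       [  0.        , 419.29252678, 197.33041055],
       [  0.        ,   0.        ,   1.        ]]), 'distortion': array([0.03449358, 0.        , 0.        , 0.        , 0.        ]), 'camera_from_world': array([[ 2.02805199e-02, -9.99730547e-01, -1.12930844e-02,
        -4.02182473e+01],
       [ 9.95060456e-01,  1.90853263e-02,  9.74188854e-02,
        -5.58841184e+02],
       [-9.71771034e-02, -1.32130074e-02,  9.95179394e-01,
        -1.17499944e+03],
       [ 0.00000000e+00,  0.00000000e+00,  0.00000000e+00,
         1.00000000e+00]])}
```

View pics/scene0.png

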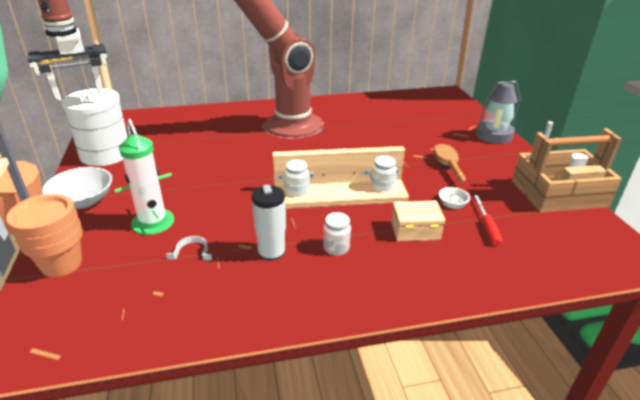

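View pics/top0.png

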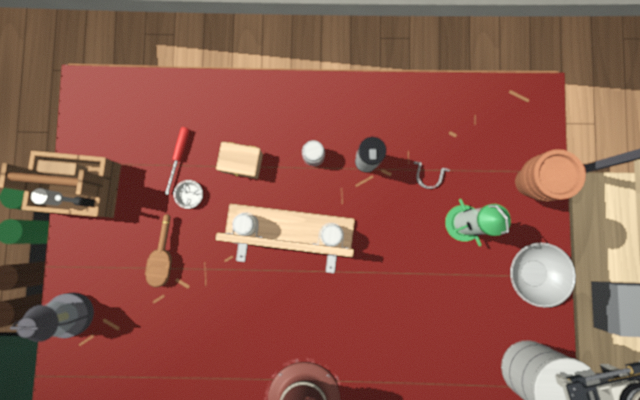

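The scene view shows the strapped jars at about (297,178) and (385,174), so the empty place is the middle one. The loose jar is at (337,234), the mug at (270,222) and the box at (417,220). The top view has the loose lid at (313,153) and the strapped lids at (245,225) and (332,235). Next I'll enlarge both views.

```bash
python3 - <<'E'
import cv2,numpy as np
a=cv2.imread('pics/scene0.png')[135:265,255:455];b=cv2.imread('pics/top0.png')[120:280,200:400]
cv2.imwrite('pics/sc_z.png',cv2.resize(a,None,fx=4,fy=4,interpolation=cv2.INTER_CUBIC))
cv2.imwrite('pics/top_z.png',cv2.resize(b,(750,600),interpolation=cv2.INTER_CUBIC))
E
```

```text
(no output)
```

View pics/sc_z.png

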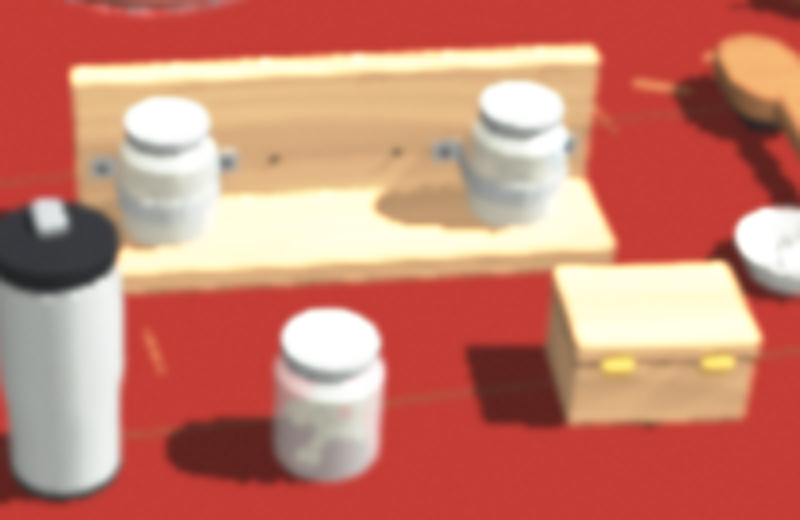

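View pics/top_z.png

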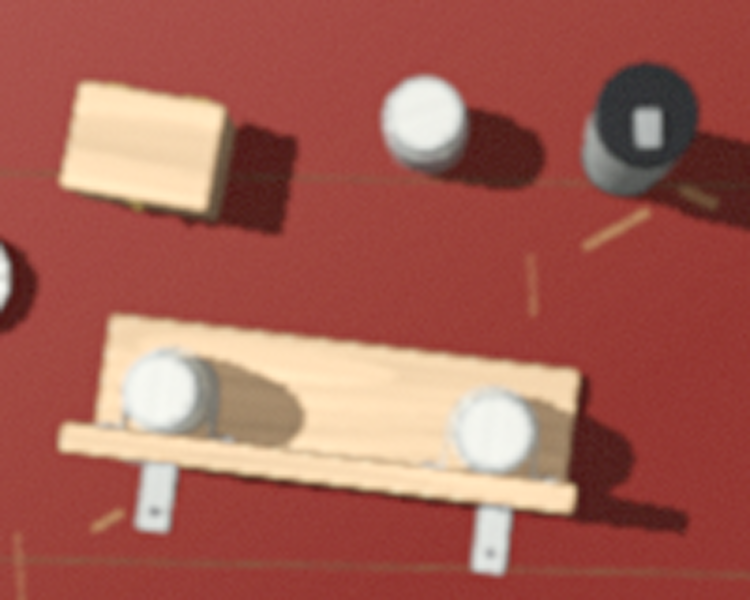

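The enlarged scene view shows the pilot holes at about (323.5,174.8) and (354,173) in original pixels. The top view gives the lids and the edges of the back board.

```bash
cat > h.py <<'E'
import cv2,numpy as np
from rig import r
def ray(n,px):
    c=r.camera_info(n);K=c["intrinsics"];T=c["camera_from_world"]
    u=cv2.undistortPoints(np.array([[px]],float),K,np.array(c["distortion"])).ravel()
    d=T[:3,:3].T@np.array([u[0],-u[1],-1.]);o=-T[:3,:3].T@T[:3,3];return o,d
def onz(n,px,z):
    o,d=ray(n,px);return o+d*(z-o[2])/d[2]
def onplane(n,px,p,nn):
    o,d=ray(n,px);return o+d*((p-o)@nn)/(d@nn)
def proj(n,P):
    c=r.camera_info(n);K=c["intrinsics"];T=c["camera_from_world"]
    q=T[:3,:3]@np.array(P,float)+T[:3,3]
    return cv2.projectPoints(np.array([[q[0],-q[1],-q[2]]]),np.zeros(3),np.zeros(3),K,np.array(c["distortion"]))[0].ravel()
E
cat > m.py <<'E'
from h import *
t=cv2.imread('pics/top0.png');s=cv2.imread('pics/scene0.png')
hsv=cv2.cvtColor(t,cv2.COLOR_BGR2HSV)
# lids
m=((hsv[...,1]<30)&(hsv[...,2]>205)).astype(np.uint8)
k,l,st,ce=cv2.connectedComponentsWithStats(m)
for i in range(1,k):
    if st[i,4]>150 and 220<ce[i][0]<350 and 130<ce[i][1]<250:
        x,y,w,h,a=st[i];print('lid',ce[i],st[i], 'rc on 84/102',onz('top',ce[i],84).round(1),onz('top',ce[i],102).round(1))
# wood mask in top: rack
m=((hsv[...,0]<30)&(hsv[...,0]>9)&(hsv[...,1]<150)&(hsv[...,2]>150)).astype(np.uint8)
k,l,st,ce=cv2.connectedComponentsWithStats(m)
for i in range(1,k):
    if st[i,4]>150: print(i,st[i],ce[i])
# board front face edge/back edge from zoomed corners (top view, zoom 3.75, offset 200,120)
f=lambda x,y:(x/3.75+200-.37,y/3.75+120-.37)
for nm,p in dict(FL=(62,424),FR=(577,485),BL=(58,448),BR=(574,513)).items(): print(nm,onz('top',f(*p),116).round(1))
for nm,p in dict(LL=(110,315),LR=(580,370)).items(): print(nm,onz('top',f(*p),18).round(1))
# scene board corners at z=116 and ledge front corners
g=lambda x,y:(x/4+255-.37,y/4+135-.37)
for nm,p in dict(sFR=(73,82),sFL=(599,61)).items(): print(nm,onz('scene',g(*p),116).round(1))
for nm,p in dict(sLR=(118,277),sLL=(614,239)).items(): print(nm,onz('scene',g(*p),18).round(1))
E
python3 m.py
```

```text
lid [312.26164875 150.05017921] [303 141  20  19 279] rc on 84/102 [684.7 -11.   84. ] [680.9 -11.5 102. ]
lid [241.82018927 223.33123028] [233 213  19  22 317] rc on 84/102 [479. 176.  84.] [478.5 172.5 102. ]
lid [330.15686275 234.01120448] [320 223  21  22 357] rc on 84/102 [454.9 -64.4  84. ] [454.7 -64.1 102. ]
27 [  68   45  490   28 3520] [258.82244318  61.90511364]
28 [ 516   84  124  115 7663] [585.06811954 139.25734047]
32 [ 215  142   46   35 1213] [237.60346249 158.52514427]
38 [ 28 150  78  26 565] [ 68.67433628 159.2460177 ]
42 [ 598  159   42  124 4037] [621.63487738 221.68144662]
43 [ 37 160  39  15 469] [ 56.08315565 167.06823028]
51 [  8 170  76  25 549] [ 51.05464481 179.56830601]
65 [589 187  11  93 502] [595.07968127 240.01195219]
66 [ 22 191  76  26 519] [ 58.60693642 208.52408478]
71 [573 191  13  35 169] [578.92899408 207.72781065]
81 [ 215  204  140   53 4194] [288.74606581 229.98950882]
84 [145 215  24  72 850] [157.80470588 261.05176471]
106 [575 256  14  38 235] [581.3787234 276.8      ]
136 [611 333  29  34 417] [625.55395683 342.87290168]
171 [598 384  28  16 303] [610.54455446 391.78547855]
FL [452.1 236.3 116. ]
FR [ 416.8 -125.6  116. ]
BL [435.3 238.4 116. ]
BR [ 397.4 -123.7  116. ]
LL [537.2 228.1  18. ]
LR [ 501.9 -134.    18. ]
sFR [ 419.5 -122.9  116. ]
sFL [459.4 233.8 116. ]
sLR [ 511.2 -109.5   18. ]
sLL [532.3 228.7  18. ]
```

```bash
cat >> m.py <<'E'
print('----')
a=0.0985;nn=np.array([np.cos(a),-np.sin(a),0]);yy=np.array([np.sin(a),np.cos(a),0]);p0=np.array([435.5,56,0])
gs=cv2.cvtColor(s,cv2.COLOR_BGR2GRAY).astype(float)
H=[]
for (x,y) in ((323,174),(353,172)):
    w=gs[y-3:y+5,x-4:x+6]; bg=np.percentile(w,60); wt=np.clip(bg-12-w,0,None)
    yy_,xx=np.mgrid[y-3:y+5,x-4:x+6]; c=((wt*xx).sum()/wt.sum(),(wt*yy_).sum()/wt.sum())
    P=onplane('scene',c,p0,nn);H.append(P);print('hole',c,P.round(1))
H=np.array(H);print('dist',np.linalg.norm(H[0]-H[1]),'mid',H.mean(0),'y off',(H.mean(0)-p0)@yy)
# loose jar: lid in scene
hs=cv2.cvtColor(s,cv2.COLOR_BGR2HSV)
for (n,im,roi,z) in (('scene',hs,(322,208,32,22),84),('scene',hs,(284,157,28,17),102),('scene',hs,(372,152,28,18),102),('top',hsv,(298,136,32,32),84),('top',hsv,(230,210,28,28),102),('top',hsv,(316,220,30,30),102)):
    x,y,w,h=roi;m=((im[y:y+h,x:x+w,1]<32)&(im[y:y+h,x:x+w,2]>215)).astype(np.uint8)
    c=max(cv2.findContours(m,cv2.RETR_EXTERNAL,cv2.CHAIN_APPROX_NONE)[0],key=cv2.contourArea)
    e=cv2.fitEllipse(cv2.convexHull(c));q=(e[0][0]+x,e[0][1]+y);print(n,np.round(q,1),np.round(e[1],1),onz(n,q,z).round(1))
# project the hypothesised lid outlines / foot in overlays
jar=np.array([684.7,-11,0.])
for n,im in (('top',t),('scene',s)):
    im=cv2.resize(im,None,fx=4,fy=4,interpolation=cv2.INTER_CUBIC)
    def circ(c,R,z,col):
        pts=np.array([proj(n,[c[0]+R*np.cos(q),c[1]+R*np.sin(q),z]) for q in np.linspace(0,6.28,40)])
        cv2.polylines(im,[np.int32((pts+.5)*4)],True,col,1)
    circ(jar,27,84,(0,255,0));circ(jar,31,4,(255,0,0));circ(jar,31,62,(255,0,255))
    mid=np.array([435.5,56,0])
    for k in (-120,120): circ(mid+31*nn+k*yy,27,102,(0,255,0));circ(mid+31*nn+k*yy,31,22,(255,0,0))
    for k in(-180,180):
        for X,Z in ((0,116),(85,18)):
            P=proj(n,mid+X*nn+k*yy+[0,0,Z]);cv2.circle(im,tuple(np.int32((P+.5)*4)),3,(255,255,0),-1)
    x0,y0=(200,120) if n=='top' else (255,135)
    cv2.imwrite(f'pics/ov_{n}.png',im[y0*4:y0*4+600,x0*4:x0*4+800])
E
python3 m.py|sed -n '/----/,$p'
```

```text
----
hole (np.float64(323.0681818181818), np.float64(174.25)) [431.3  13.2  47. ]
hole (np.float64(353.74285714285713), np.float64(172.46666666666667)) [439.8  99.4  47.8]
dist 86.57170807253428 mid [435.528728   56.290711   47.4292643] y off 0.29212700082729987
scene [338.8 220.7] [15.9 26.6] [695.   -9.7  84. ]
scene [299.1 166.4] [13.  26.8] [467.8 -60.7 102. ]
scene [386.4 162.1] [12.9 23.8] [490.8 172.8 102. ]
top [312.3 150. ] [16.9 18.8] [685.  -10.9  84. ]
top [241.7 223.1] [18.  21.7] [479.1 172.8 102. ]
top [329.9 233.9] [20.7 21.5] [455.  -63.4 102. ]
```

View pics/ov_top.png

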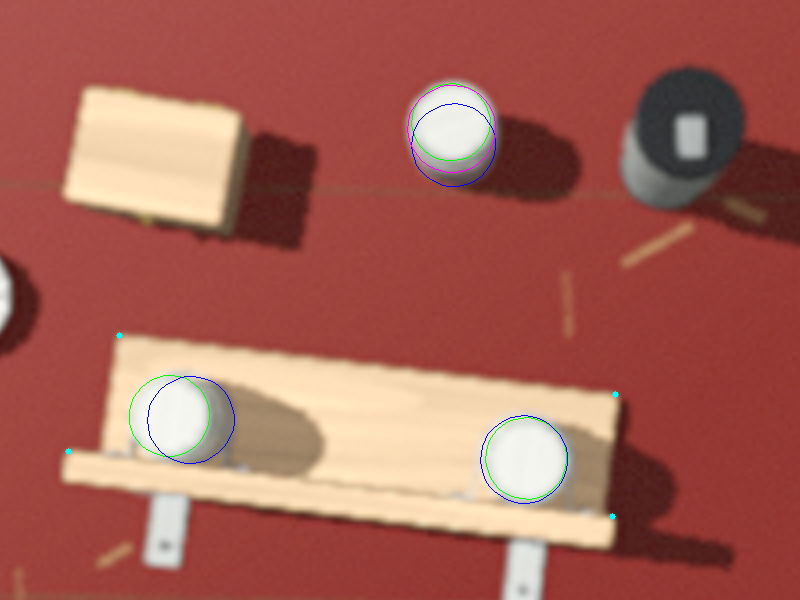

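View pics/ov_scene.png

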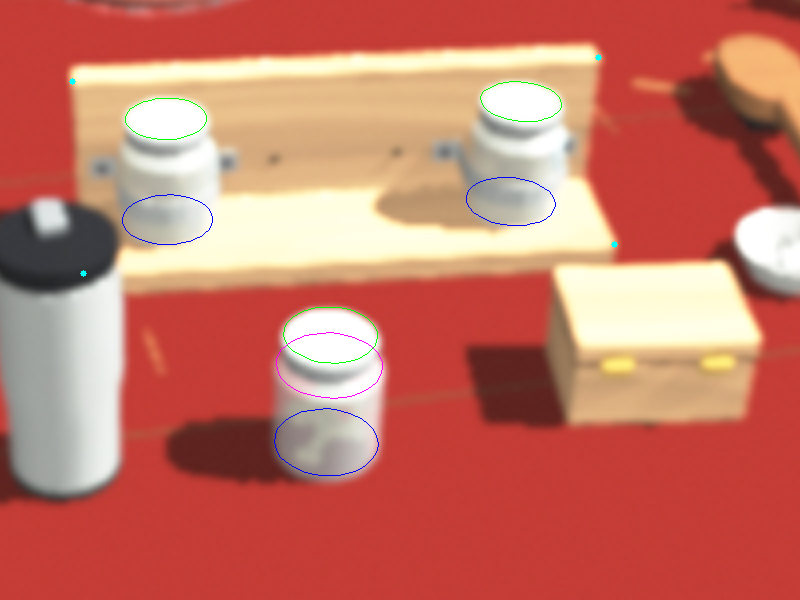

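The model overlays line up in both views. The rack origin is at about (435.5,56), its yaw is about -0.0985, and the jar is at about (686,-11). Before choosing the grasp yaw and approach path I need the mug, feeder and box positions.

```bash
python3 - <<'E'
from h import *
f=lambda x,y:(x/4+200-.4,y/4+120-.4)
mug=onz('top',f(690,117),173);print('mug',mug.round(1), 'scene lid',onz('scene',(60/4+255,240/4+135),168).round(1))
print('feeder base',onz('top',(466,222),5).round(1),'cap',onz('top',(493,220),260).round(1))
for p in ((85,88),(243,108),(66,198),(225,224)): print('box',onz('top',f(*p),63).round(1))
jar=np.array([686,-11.])
M=mug[:2]-jar;print('jar-mug',np.linalg.norm(M),M)
for yaw in (1.0,1.2,1.47,1.7,2.0,2.4):
    c,s=np.cos(yaw),np.sin(yaw);lx=M@[c,s];ly=M@[-s,c]
    print(yaw,np.hypot(max(abs(lx)-37.5,0),max(abs(ly)-94,0))-36.5)
E
```

```text
mug [ 671.6 -165.5  173. ] scene lid [ 684.5 -162.6  168. ]
feeder base [ 498.5 -455.9    5. ] cap [ 492.7 -430.5  260. ]
box [708.5 247.8  63. ]
box [696.4 136.   63. ]
box [630.  257.8  63. ]
box [613.7 145.9  63. ]
jar-mug 155.20919012380446 [ -14.41742773 -154.53811982]
1.0 63.82911331954435
1.2 75.25983467859427
1.47 81.20450261354156
1.7 77.39240911113768
2.0 60.52134775534893
2.4 27.109602797720797
```

Gripping with jaws along the rack (yaw -0.0985) leaves about 24 mm between the gripper body and the mug. I'll rise first, then go round the inside of the feeder.

>>> servo_tool(motion=[[[0,0,40,0],[0,0,50,0],[25,40,10,-0.03],[25,40,0,-0.05],[25,40,0,-0.05],[25,40,0,-0.05],[25,40,0,-0.05],[25,40,0,-0.04],[30,40,0,-0.04],[30,40,0,0],[30,40,0,0],[30,40,0,0]]], jaw=93)

```text
time: 1.6
eef_pos: [427.2, -216.9, 338.7]
orientation: [-3.129, 0.004, -0.087]
contact_force: [0.1, 0.2, 0.4]
finger_gap: 1.001
```

>>> servo_tool(motion=[[[35,32,0,0],[40,32,0,0],[40,32,0,0],[40,30,0,0],[35,25,-10,0],[25,15,-15,0],[20,10,-15,0],[0,0,0,0],[0,0,0,0]]])

```text
time: 2.72
eef_pos: [667.4, -29.8, 292.8]
orientation: [-3.129, 0.014, -0.081]
contact_force: [-0.1, -0.0, 0.5]
finger_gap: 1.003
```

>>> servo_tool(motion=[[[12,12,-30,-0.017],[6,7,-35,0],[0,0,-35,0],[0,0,-20,0],[0,0,0,0],[0,0,0,0]]])

```text
time: 3.48
eef_pos: [684.8, -17.5, 178.5]
orientation: [-3.132, 0.003, -0.107]
contact_force: [-0.2, 0.8, 1.2]
finger_gap: 0.999
```

>>> servo_tool(motion=[[[1,6.5,-20,0.008],[0,0,0,0],[0,0,0,0]]])

```text
time: 3.85
eef_pos: [688.3, -12.6, 164.2]
orientation: [-3.132, -0.007, -0.102]
contact_force: [2.2, -0.5, -0.6]
finger_gap: 0.998
```

```bash
python3 - <<'E'
from h import *
s=r.get_state();print(s['eef_pos'],s['orientation'],s['joint_pos'].round(2))
a=r.capture('scene')[:,:,::-1];b=r.capture('top')[:,:,::-1]
cv2.imwrite('pics/a1.png',np.hstack([cv2.resize(a[150:270,240:380],(560,480),interpolation=3)[:,:400],cv2.resize(b[90:210,260:360],(400,480),interpolation=3)]))
E
```

```text
[688.33829651 -12.56551935 164.19226386] [-3.13202474 -0.0068998  -0.10156329] [ 0.07  0.75 -0.15  1.4   0.11  1.   -1.77]
```

View pics/a1.png

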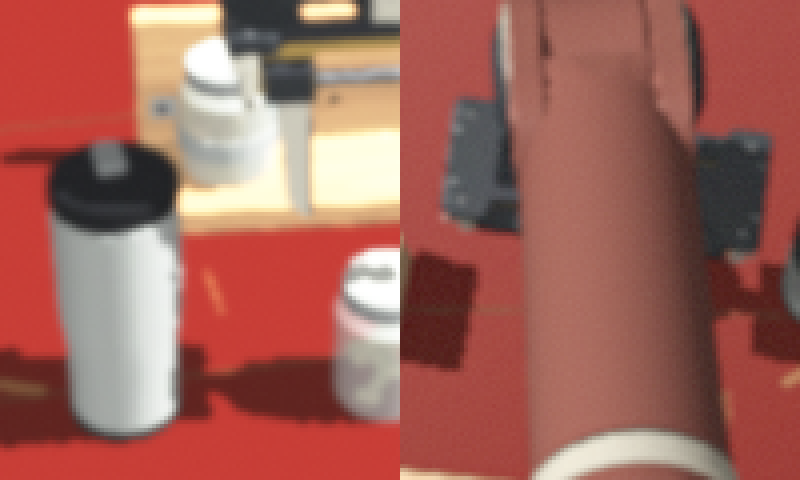

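>>> servo_tool(motion=[[[-2,1.5,-20,0.003],[0,0,-22,0],[0,0,-22,0],[0,0,-15,0],[0,0,0,0],[0,0,0,0]]])

```text
time: 4.7
eef_pos: [689.2, -11.9, 88.0]
orientation: [-3.131, -0.016, -0.1]
contact_force: [-0.1, -0.1, 0.0]
finger_gap: 1.003
```

```bash
python3 - <<'E'
from h import *
s=r.get_state();print(s['eef_pos'],s['orientation'],s['dq'].round(3))
a=r.capture('scene')[:,:,::-1]
cv2.imwrite('pics/a2.png',cv2.resize(a[150:270,260:420],(800,600),interpolation=3))
E
```

```text
[689.17389385 -11.9084216   88.00442502] [-3.13148787 -0.01581986 -0.09995041] [ 0.001  0.002  0.001  0.001 -0.     0.004 -0.   ]
```

View pics/a2.png

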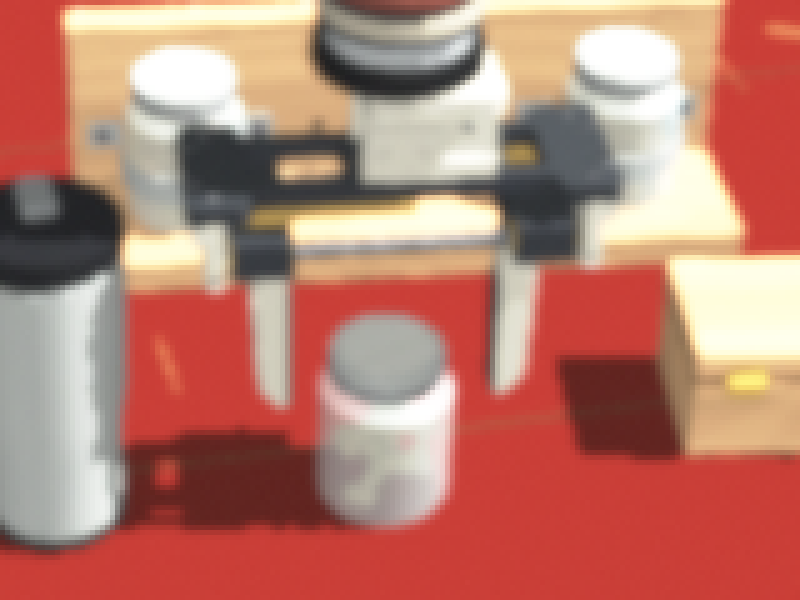

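```bash
python3 - <<'E'
from h import *
print(proj('scene',[689.2,-11.9,63]), proj('scene',[685,-11,63]),proj('scene',[685,-11,84]))
for d in(-46,46): print(proj('scene',[689.2+d*.0998,-11.9+d*.995,63]))
a=cv2.imread('pics/scene0.png');cv2.imwrite('pics/z0.png',cv2.resize(a[150:270,260:420],(800,600),interpolation=3))
E
```

```text
[336.97802184 226.57784597] [336.91543101 225.44400532] [337.22096104 218.2094782 ]
[317.26784875 227.75991954]
[356.53819513 225.40513419]
```

The tips lie on either side of the jar with clearance on both, so I'll descend to grip height and close gently.

>>> servo_tool(motion=[[[-2.5,-1,-12,0.0015],[0,0,-12,0],[0,0,-9,0],[0,0,0,0],[0,0,0,0]]])

```text
time: 5.38
eef_pos: [686.8, -13.0, 53.5]
orientation: [-3.131, -0.017, -0.098]
contact_force: [-0.8, 0.5, 0.0]
finger_gap: 0.999
```

>>> servo_tool(motion=[[[0,0,0,0],[0,0,0,0],[0,0,0,0],[0,0,0,0],[0,0,0,0],[0,0,0,0]]], jaw=68, newtons=5)

```text
time: 6.12
eef_pos: [687.6, -13.0, 54.7]
orientation: [-3.131, -0.019, -0.098]
contact_force: [0.4, 1.3, 0.7]
finger_gap: 0.732
```

>>> servo_tool(motion=[[[0,0,0,0],[0,0,0,0],[0,0,0,0],[0,0,0,0],[0,0,0,0],[0,0,0,0]]], jaw=56, newtons=5)

```text
time: 6.88
eef_pos: [687.6, -12.8, 54.7]
orientation: [-3.131, -0.019, -0.098]
contact_force: [-0.5, -0.2, 0.1]
finger_gap: 0.666
```

>>> servo_tool(motion=[[[0,0,0,0],[0,0,0,0],[0,0,0,0],[0,0,8,0],[0,0,15,0],[0,0,20,0],[0,0,20,0],[0,0,10,0],[0,0,0,0],[0,0,0,0]]], jaw=50, newtons=35)

```text
time: 8.12
eef_pos: [684.9, -13.2, 130.1]
orientation: [-3.132, -0.014, -0.098]
contact_force: [-0.8, 0.5, -3.2]
finger_gap: 0.658
```

```bash
python3 - <<'E'
from h import *
s=r.get_state();print(s['eef_pos'],s['orientation'],s['contact_force'],s['torque'])
a=r.capture('scene')[:,:,::-1]
cv2.imwrite('pics/a3.png',cv2.resize(a[130:250,260:420],(800,600),interpolation=3))
E
```

```text
[684.85834857 -13.16494145 130.06020433] [-3.13183018 -0.01365571 -0.09848348] [-0.82881155  0.52381777 -3.15820243] [0.01080832 0.05127409 0.00811068]
```

View pics/a3.png

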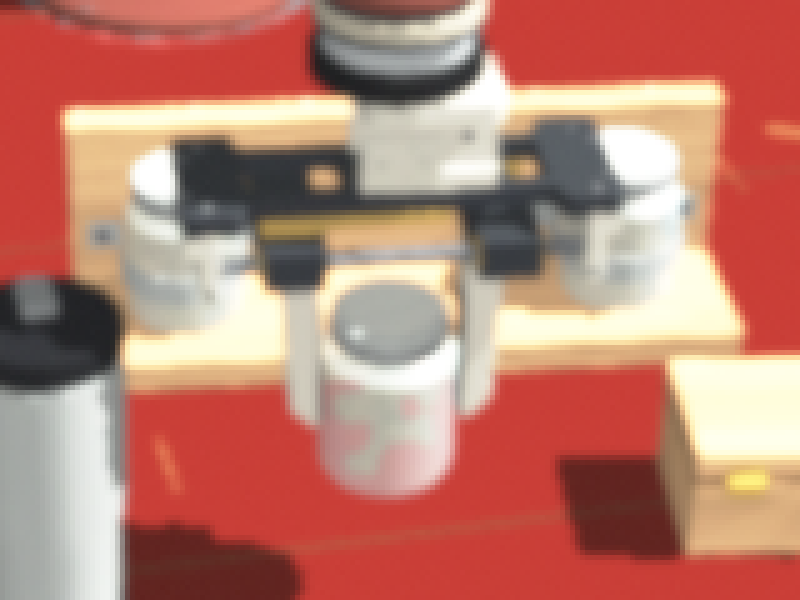

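The jar is held, about 3 N by the wrist reading. I'll carry it to a point over the ledge, short of the board.

>>> servo_tool(motion=[[[-10,3,0,0],[-20,6,0,0],[-25,8,0,0],[-28,9,0,0],[-28,9,0,0],[-28,9,0,0],[-25,8,0,0],[-18,6,0,0],[-10,3,0,0],[0,0,0,0],[0,0,0,0]]])

```text
time: 9.55
eef_pos: [479.0, 50.9, 126.5]
orientation: [-3.132, -0.004, -0.097]
contact_force: [0.6, -0.1, -2.7]
finger_gap: 0.664
```

>>> servo_tool(motion=[[[0,1,-15,0],[0,0,-15,0],[0,0,-10,0],[0,0,-3,0],[0,0,0,0],[0,0,0,0]]])

```text
time: 10.3
eef_pos: [484.2, 50.7, 82.9]
orientation: [-3.131, -0.011, -0.1]
contact_force: [-0.1, 0.8, -2.6]
finger_gap: 0.658
```

```bash
cat > look.py <<'E'
from h import *
import sys
s=r.get_state();print(s['time'],s['eef_pos'].round(1),s['orientation'].round(4),s['contact_force'].round(2),s['torque'].round(2))
a=r.capture('scene')[:,:,::-1]
cv2.imwrite('pics/%s_raw.png'%sys.argv[1],a)
cv2.imwrite('pics/%s.png'%sys.argv[1],cv2.resize(a[130:220,270:410],(800,514),interpolation=3))
E
python3 look.py a4
```

```text
10.3 [484.2  50.7  82.9] [-3.1311 -0.0111 -0.1004] [-0.14  0.77 -2.6 ] [0.04 0.04 0.04]
```

View pics/a4.png

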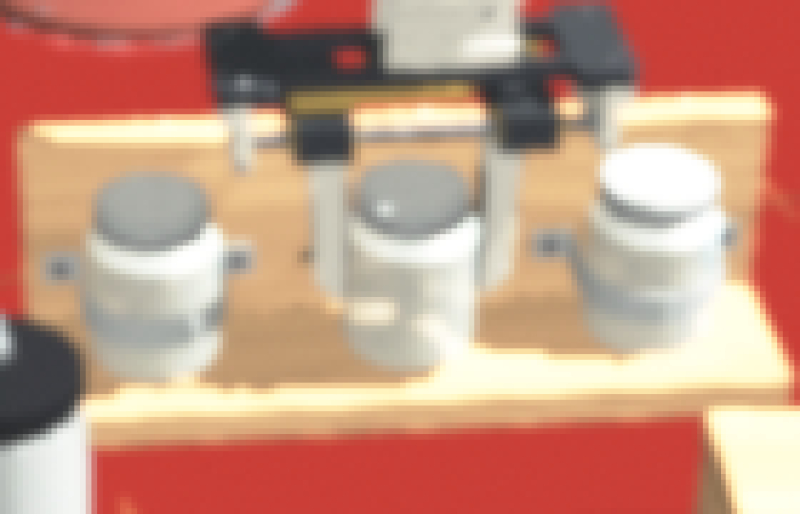

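```bash
python3 - <<'E'
from h import *
a=0.0985;nn=np.array([np.cos(a),-np.sin(a),0]);yy=np.array([np.sin(a),np.cos(a),0]);p0=np.array([435.5,56.2,0])
z=lambda P:((proj('scene',P)-[270,130]+.5)*5.714).round(1)
print('right jar lid mid',z(p0+31*nn-120*yy+[0,0,95]),'left',z(p0+31*nn+120*yy+[0,0,95]))
P=np.array([484.2,50.7,0]);d=P-p0;print('rack coords',d@nn,d@yy)
print('loose',z([484.2,50.7,28.2+77]),z(np.array([484.2,50.7,28.2+77])+5*yy))
# grey-lid column profile edges
im=cv2.imread('pics/a4_raw.png');hs=cv2.cvtColor(im,cv2.COLOR_BGR2HSV)
for nm,rows,c0,c1 in(('L',range(168,173),280,315),('M',range(166,170),328,358),('R',range(163,167),368,402)):
    S=im[list(rows),c0:c1].astype(int).mean(0);print(nm,c0,(S[:,2]-S[:,0]).round().astype(int))
E
```

```text
right jar lid mid [152.3 210.7] left [657.7 186.2]
rack coords 49.004815556163756 -0.6841434837589262
loose [412.5 198.9] [423.2 198.4]
L 280 [84 84 84 83 74 55 32 13  4  1  0  0  0  0  1  1  0  1  0  0  0  0  1  1
  0  4 12 24 45 69 77 76 76 79 85]
M 328 [18 17 18 20 16  8  3  1  0  0  0  0  1  1  0  0  0  0  0  1  0  0  0  3
  6  7  8 14 17 17]
R 368 [94 93 92 91 85 70 50 24  6  1  0  0  1  0  1  1  1  0  0  0  0  0  0  0
  0  0  6 29 68 88 91 91 92 99]
```

```bash
python3 - <<'E'
import cv2,numpy as np
im=cv2.imread('pics/a4_raw.png')
cv2.imwrite('pics/a4z.png',cv2.resize(im[152:202,318:368],(600,600),interpolation=cv2.INTER_NEAREST))
g=cv2.cvtColor(im,cv2.COLOR_BGR2GRAY)
for y in (164,167,169,176,180,185,190): print(y,g[y,326:362])
E
```

```text
164 [202 202 201 191 172 159 154 154 160 166 174 176 176 174 174 173 174 174
 174 174 174 174 171 167 162 158 151 128 129 168 195 202 202 202 199 198]
167 [199 203 201 192 176 167 154 141 140 158 186 201 192 176 171 171 170 169
 169 169 167 164 157 151 144 152 164 148 144 174 196 202 206 206 196 186]
169 [199 203 201 193 185 194 199 185 164 149 143 141 145 151 156 158 159 157
 153 149 147 146 152 174 214 240 246 229 187 184 198 205 213 218 205 189]
176 [203 203 202 192 174 170 178 185 189 192 193 194 194 197 201 207 214 219
 225 228 229 231 234 236 239 239 226 193 188 210 221 225 225 212 191 182]
180 [196 200 201 191 172 167 170 170 172 175 177 178 179 178 178 178 183 195
 212 223 229 233 237 242 246 246 236 210 199 207 207 199 193 190 185 184]
185 [164 168 171 171 180 201 220 227 231 233 234 230 219 197 187 189 199 214
 227 234 235 233 232 235 238 236 222 190 167 160 159 158 159 158 159 159]
190 [160 161 161 162 163 168 173 177 177 177 177 179 181 183 188 193 200 208
 216 225 237 248 253 254 253 250 240 225 213 198 184 179 178 178 178 178]
```

View pics/a4z.png

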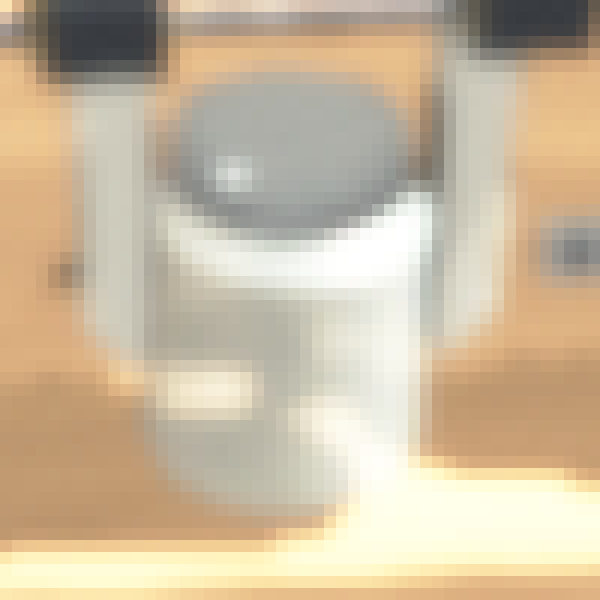

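The lid and body edges give the jar centre at pixel column 341.6. That matches the reported tool position, about 0.7 mm right of centre. I'll nudge it left and lower gently.

>>> servo_tool(motion=[[[0,0.9,-4,0.002],[0,0,-3,0],[0,0,0,0],[0,0,0,0]]])

```text
time: 10.85
eef_pos: [484.5, 51.8, 76.0]
orientation: [-3.131, -0.012, -0.098]
contact_force: [1.2, -0.2, -3.2]
finger_gap: 0.664
```

>>> servo_tool(motion=[[[0,0,-1.5,0],[0,0,-0.8,0],[0,0,0,0]]])

```text
time: 11.22
eef_pos: [484.6, 51.8, 73.7]
orientation: [-3.131, -0.013, -0.098]
contact_force: [-0.1, 1.2, -3.1]
finger_gap: 0.661
```

>>> servo_tool(motion=[[[0,0,-0.7,0],[0,0,0,0]]])

```text
time: 11.48
eef_pos: [484.6, 51.8, 72.9]
orientation: [-3.131, -0.013, -0.098]
contact_force: [0.3, -0.1, -1.9]
finger_gap: 0.665
```

>>> servo_tool(motion=[[[0,0,-0.6,0],[0,0,0,0]]])

```text
time: 11.72
eef_pos: [484.6, 51.8, 72.7]
orientation: [-3.131, -0.013, -0.098]
contact_force: [0.3, -0.1, -2.7]
finger_gap: 0.661
```

>>> servo_tool(motion=[[[0,0,-0.5,0],[0,0,0,0]]])

```text
time: 11.98
eef_pos: [484.7, 51.8, 72.7]
orientation: [-3.131, -0.013, -0.098]
contact_force: [-0.1, -0.4, -3.0]
finger_gap: 0.663
```

>>> servo_tool(motion=[[[0,0,-1,0]]])

```text
time: 12.1
eef_pos: [484.6, 51.9, 72.5]
orientation: [-3.131, -0.013, -0.098]
contact_force: [-4.0, -0.2, 15.2]
finger_gap: 0.663
```

>>> servo_tool(motion=[[[0,0,-1.5,0]]])

```text
time: 12.22
eef_pos: [484.6, 51.9, 72.5]
orientation: [-3.131, -0.014, -0.098]
contact_force: [-3.6, -0.2, 18.7]
finger_gap: 0.664
```

The jar is resting on the ledge; a 1 mm down command raises the force to +15–18 N. I'll slide it back towards the board in small steps with very little downforce.

>>> servo_tool(motion=[[[0,0,0,0],[-2,0.2,0,0],[-3,0.3,0,0],[-3,0.3,0,0],[-2,0.2,0,0],[0,0,-0.1,0]]])

```text
time: 12.98
eef_pos: [475.9, 53.2, 72.6]
orientation: [-3.13, -0.018, -0.098]
contact_force: [-0.3, 0.2, 2.6]
finger_gap: 0.663
```

>>> servo_tool(motion=[[[-2,0,-0.1,0],[-2,0,0,0],[-1.5,0.1,-0.1,0]]])

```text
time: 13.35
eef_pos: [471.0, 53.4, 72.6]
orientation: [-3.13, -0.02, -0.098]
contact_force: [1.0, -0.1, 0.4]
finger_gap: 0.664
```

```bash
python3 look.py a5
```

```text
13.35 [471.   53.4  72.6] [-3.1296 -0.0199 -0.0977] [ 1.02 -0.13  0.38] [-0.09 -0.22  0.04]
```

View pics/a5.png

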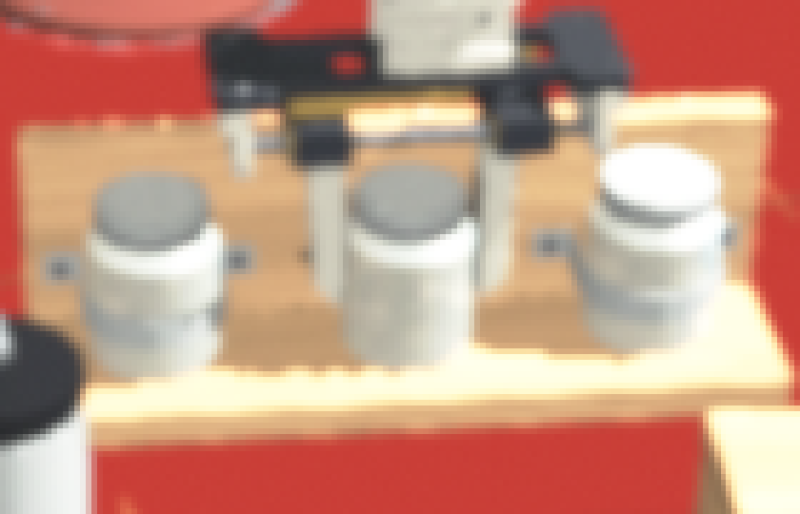

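```bash
python3 - <<'E'
from h import *
a=0.0985;nn=np.array([np.cos(a),-np.sin(a),0]);yy=np.array([np.sin(a),np.cos(a),0]);p0=np.array([435.5,56.2,0])
for Y in(-120,0,.7,120):
  for Z in (102,60): print(Y,Z,proj('scene',p0+(31 if abs(Y)>9 else 35.6)*nn+Y*yy+[0,0,Z]).round(2))
im=cv2.imread('pics/a5_raw.png').astype(np.float32)
m=im.copy()
cv2.imwrite('pics/a5z.png',np.hstack([cv2.resize(im[154:204,x:x+33],(264,400),interpolation=0) for x in (280,326,368)]))
E
```

```text
-120 102 [296.11 164.1 ]
-120 60 [296.33 177.55]
0 102 [341.12 162.81]
0 60 [340.52 176.21]
0.7 102 [341.38 162.8 ]
0.7 60 [340.78 176.19]
120 102 [384.83 159.83]
120 60 [383.45 173.13][ WARN:0@0.571] global loadsave.cpp:1063 imwrite_ Unsupported depth image for selected encoder is fallbacked to CV_8U.
```

View pics/a5z.png

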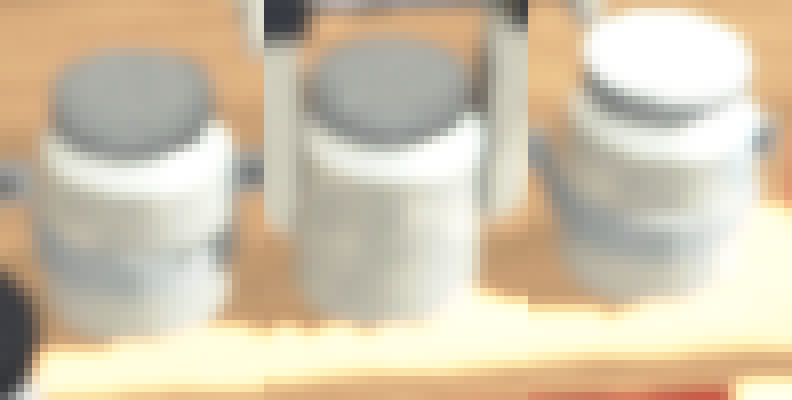

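The lid edges put the loose jar at column 341.1, with 341.1 predicted for the exact centre. The strapped lids also match, at 295.9 and 384.9. The jar stands upright on the ledge, so I'll creep to contact.

>>> servo_tool(motion=[[[-1.5,0.1,0,0],[-1,0.1,-0.1,0]]])

```text
time: 13.65
eef_pos: [468.4, 53.7, 72.6]
orientation: [-3.13, -0.02, -0.098]
contact_force: [1.1, -0.4, 1.2]
finger_gap: 0.66
```

>>> servo_tool(motion=[[[-0.7,0,0,0],[0,0,0,0]]])

```text
time: 13.9
eef_pos: [468.2, 53.7, 72.6]
orientation: [-3.129, -0.021, -0.098]
contact_force: [1.0, 0.6, 0.3]
finger_gap: 0.663
```

>>> servo_tool(motion=[[[-0.7,0.05,0,0]]])

```text
time: 14.02
eef_pos: [468.1, 53.7, 72.7]
orientation: [-3.129, -0.023, -0.098]
contact_force: [3.2, -0.2, -1.1]
finger_gap: 0.664
```

>>> servo_tool(motion=[[[-0.7,0.05,0,0]]])

```text
time: 14.15
eef_pos: [468.1, 53.6, 72.7]
orientation: [-3.129, -0.024, -0.098]
contact_force: [3.0, 0.3, -2.5]
finger_gap: 0.665
```

>>> servo_tool(motion=[[[-1.2,0.1,-0.2,0]]])

```text
time: 14.28
eef_pos: [468.0, 53.7, 72.7]
orientation: [-3.128, -0.026, -0.099]
contact_force: [3.9, -2.1, -0.1]
finger_gap: 0.662
```

>>> servo_tool(motion=[[[-1.6,0.15,-0.2,0]]])

```text
time: 14.4
eef_pos: [468.0, 53.7, 72.8]
orientation: [-3.128, -0.03, -0.099]
contact_force: [5.7, -0.9, -2.3]
finger_gap: 0.662
```

Rows rebase on the measured pose, so repeated pushing slowly tilts the hand (pitch is now -0.03). I'll check what force the last target gives while it is simply held.

```bash
cat > hold.py <<'E'
from h import *
import sys
n=int(sys.argv[1]);F=[]
for i in range(n):
    im=r.capture('scene');s=r.get_state();F.append(s['contact_force'])
F=np.array(F);print(s['time'],s['eef_pos'].round(2),s['orientation'].round(4),'gap',s['finger_gap'])
for k in range(0,n,max(1,n//10)):print(F[k:k+max(1,n//10)].mean(0).round(2))
print('all',F.mean(0).round(2),F.std(0).round(2),'normal',F.mean(0)@[.9952,-.0983,0])
cv2.imwrite('pics/hold_%s_raw.png'%sys.argv[2],im[:,:,::-1])
cv2.imwrite('pics/hold_%s.png'%sys.argv[2],cv2.resize(im[130:220,270:410,::-1],(800,514),interpolation=3))
E
python3 hold.py 5 a
```

```text
14.65 [467.97  53.7   72.81] [-3.1277 -0.0298 -0.0991] gap 0.662124940601064
[ 4.48  0.02 -1.76]
[ 4.03 -1.24 -1.54]
[ 5.31 -1.56 -1.9 ]
[ 4.96 -0.81 -1.11]
[ 4.7  -0.51 -0.82]
all [ 4.7  -0.82 -1.43] [0.43 0.55 0.41] normal 4.753104899546561
```

View pics/hold_a.png

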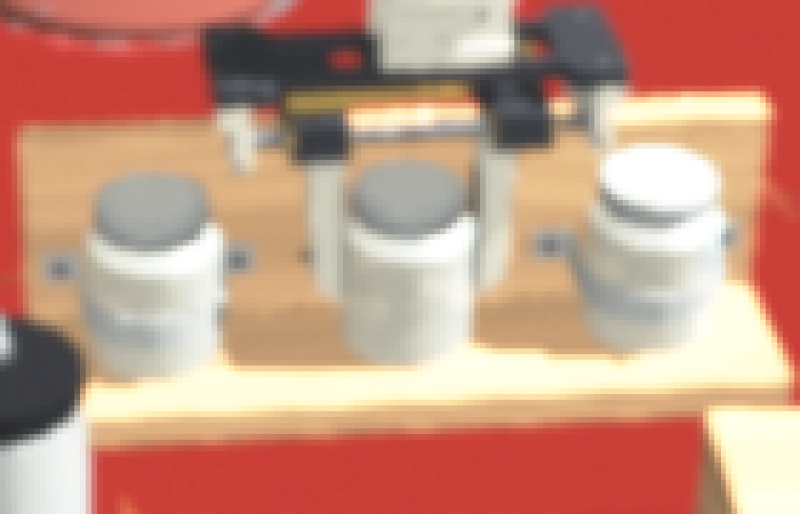

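The held push is only 4.75 N so far and steady. The hand leans about 1.7°, so I'll back off slightly and ease the grip without opening it, which lets the jar settle flat. Then I'll regrip and push in one go.

>>> servo_tool(motion=[[[0.8,-0.1,0,0],[0,0,0,0],[0,0,0,0],[0,0,0,0]]], newtons=4)

```text
time: 15.15
eef_pos: [467.7, 53.8, 72.8]
orientation: [-3.128, -0.028, -0.099]
contact_force: [2.5, 0.3, 0.4]
finger_gap: 0.668
```

```bash
python3 hold.py 4 b
```

```text
15.35 [467.73  53.75  72.81] [-3.128  -0.0279 -0.0988] gap 0.6720538370147239
[ 2.63  0.21 -0.2 ]
[ 2.41  0.41 -0.86]
[ 3.11 -0.02 -0.59]
[ 3.39  0.02 -0.06]
all [ 2.89  0.16 -0.43] [0.38 0.17 0.32] normal 2.8559512585501485
```

>>> servo_tool(motion=[[[0.3,0,0,0],[0,0,0,0],[0,0,0,0]]], newtons=35)

```text
time: 15.72
eef_pos: [467.7, 53.7, 72.8]
orientation: [-3.128, -0.027, -0.099]
contact_force: [2.6, 0.0, -0.7]
finger_gap: 0.662
```

```bash
python3 hold.py 4 c
```

```text
15.925 [467.75  53.76  72.82] [-3.1282 -0.0273 -0.0986] gap 0.6610104556983863
[ 2.73  0.42 -1.23]
[ 3.01 -0.33  0.37]
[ 2.85 -0.35 -0.21]
[ 2.02 -0.45 -0.51]
all [ 2.65 -0.18 -0.4 ] [0.38 0.35 0.58] normal 2.658583132664649
```

>>> servo_tool(motion=[[[-3,0.3,-0.2,0]]])

```text
time: 16.05
eef_pos: [467.6, 53.8, 73.0]
orientation: [-3.127, -0.034, -0.099]
contact_force: [9.4, -2.1, -3.7]
finger_gap: 0.664
```

```bash
python3 hold.py 4 d
```

```text
16.25 [467.62  53.75  73.01] [-3.1271 -0.0334 -0.0994] gap 0.6633777877669552
[ 6.26 -1.93 -3.67]
[ 6.34 -2.19 -1.86]
[ 7.45 -0.54 -3.15]
[ 5.95 -1.71 -2.32]
all [ 6.5  -1.59 -2.75] [0.57 0.63 0.7 ] normal 6.626100611976289
```

>>> servo_tool(motion=[[[-4,0.4,-0.5,0]]])

```text
time: 16.38
eef_pos: [467.5, 53.8, 73.1]
orientation: [-3.126, -0.042, -0.1]
contact_force: [7.9, -2.9, -1.6]
finger_gap: 0.664
```

```bash
python3 hold.py 6 e
```

```text
16.675 [467.55  53.78  73.18] [-3.1257 -0.0415 -0.1005] gap 0.6613198718962815
[ 7.89 -1.7  -2.03]
[ 7.99 -2.81 -1.92]
[ 7.68 -2.36 -2.49]
[ 8.31 -1.95 -1.71]
[ 7.57 -2.71 -1.82]
[ 8.21 -2.61 -3.2 ]
all [ 7.94 -2.36 -2.19] [0.26 0.41 0.51] normal 8.134575188640222
```

The push is 8.1 N and steady, but the hand's lean has grown to 2.4° and there is 1.6 N of sideways force. I'll repeat the cure: back off slightly, ease the grip so the jar sits flat, regrip, then push to 10 N in a single row.

>>> servo_tool(motion=[[[2,-0.2,-0.2,0],[0.3,0,-0.2,0]]])

```text
time: 16.92
eef_pos: [468.1, 53.7, 72.9]
orientation: [-3.127, -0.038, -0.1]
contact_force: [2.7, -1.0, 5.3]
finger_gap: 0.659
```

>>> servo_tool(motion=[[[0,0,0,0],[0.5,0,-0.3,0],[0,0,-0.3,0],[0,0,0,0]]], newtons=4)

```text
time: 17.42
eef_pos: [467.5, 54.0, 72.5]
orientation: [-3.127, -0.036, -0.1]
contact_force: [1.5, -0.3, 2.4]
finger_gap: 0.67
```

```bash
python3 hold.py 3 f
```

```text
17.575 [467.54  54.    72.48] [-3.1267 -0.0362 -0.0997] gap 0.6717647817395235
[0.92 0.36 1.43]
[ 1.05 -0.1   3.09]
[1.02 0.5  4.35]
all [0.99 0.25 2.96] [0.06 0.26 1.2 ] normal 0.9643981966129902
```

```bash
python3 - <<'E'
import cv2,numpy as np
from h import *
im=cv2.imread('pics/hold_f_raw.png')
cv2.imwrite('pics/fz.png',np.hstack([cv2.resize(im[154:204,x:x+33],(264,400),interpolation=0) for x in (280,326,368)]))
a=0.0985;nn=np.array([np.cos(a),-np.sin(a),0]);yy=np.array([np.sin(a),np.cos(a),0]);p0=np.array([435.5,56.2,0])
for Y in (0,1): print(proj('scene',p0+31*nn+Y*yy+[0,0,98]),proj('scene',p0+31*nn+Y*yy+[0,0,50]))
E
```

```text
[340.79849173 163.2425301 ] [340.13046713 178.43453347]
[341.1674507 163.2246653] [340.49185987 178.41595398]
```

View pics/fz.png

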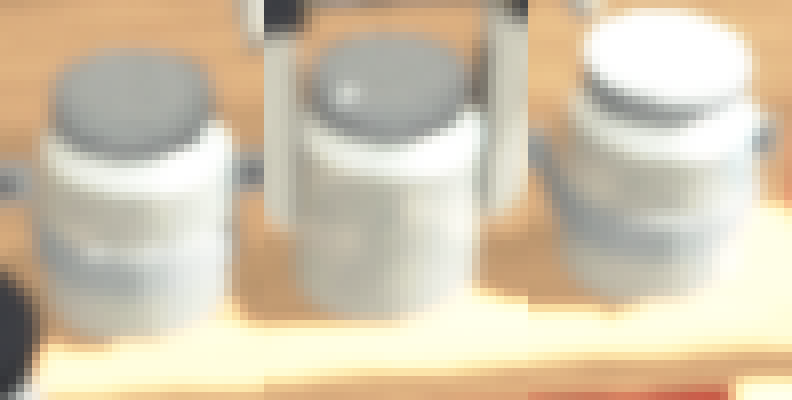

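The image puts the jar about 0.7–0.9 mm left of centre. Its lid row matches a home position that is upright. I'll regrip, shift it 0.8 mm right and push in one row.

>>> servo_tool(motion=[[[0,0,0,0],[0.3,-0.6,0,0],[0.2,-0.4,0,0],[0,0,0,0]]], newtons=30)

```text
time: 18.08
eef_pos: [467.5, 53.9, 72.5]
orientation: [-3.126, -0.035, -0.099]
contact_force: [1.1, 1.0, 3.6]
finger_gap: 0.665
```

```bash
python3 hold.py 2 g
```

```text
18.175 [467.53  53.89  72.54] [-3.1258 -0.0352 -0.0988] gap 0.6620997166522284
[0.87 0.52 4.15]
[1.56 0.8  4.  ]
all [1.21 0.66 4.07] [0.35 0.14 0.08] normal 1.1411974405733094
```

>>> servo_tool(motion=[[[0.3,-1.2,0.1,0],[0.2,-1.2,0,0],[0,0,0,0]]])

```text
time: 18.55
eef_pos: [467.6, 52.4, 72.6]
orientation: [-3.125, -0.034, -0.097]
contact_force: [0.4, 0.9, 3.6]
finger_gap: 0.661
```

```bash
python3 hold.py 2 h
```

```text
18.65 [467.6   52.41  72.59] [-3.1248 -0.0344 -0.0975] gap 0.6626674106424737
[-0.05  1.38  3.68]
[0.28 1.33 3.38]
all [0.11 1.36 3.53] [0.16 0.02 0.15] normal -0.02127482403672925
```

>>> servo_tool(motion=[[[0.1,0.8,0,0],[0,0,0,0]]])

```text
time: 18.9
eef_pos: [467.6, 52.5, 72.6]
orientation: [-3.126, -0.034, -0.098]
contact_force: [1.0, 1.3, 3.3]
finger_gap: 0.663
```

```bash
python3 hold.py 2 i; python3 - <<'E'
import cv2,numpy as np
im=cv2.imread('pics/hold_i_raw.png')
cv2.imwrite('pics/iz.png',np.hstack([cv2.resize(im[154:204,x:x+33],(264,400),interpolation=0) for x in (280,326,368)]))
E
```

```text
19.0 [467.58  52.49  72.54] [-3.1258 -0.034  -0.0979] gap 0.6620376946607389
[0.39 1.07 2.73]
[0.13 1.48 4.19]
all [0.26 1.27 3.46] [0.13 0.2  0.73] normal 0.13379623875216862
```

View pics/iz.png

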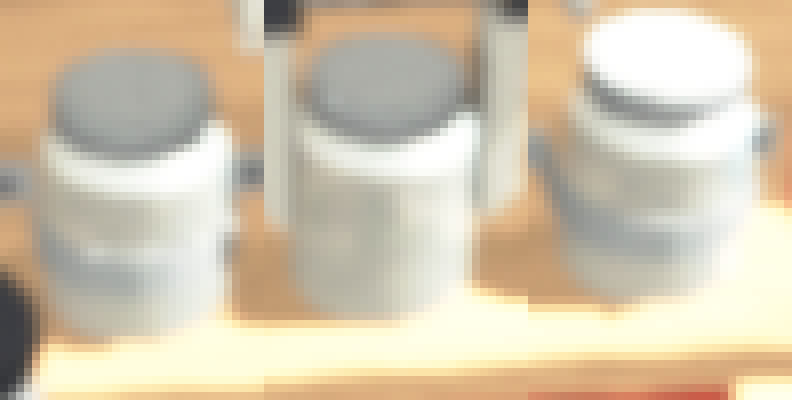

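>>> servo_tool(motion=[[[0.1,1.3,0.05,0],[0,0,0,0]]])

```text
time: 19.25
eef_pos: [467.6, 52.7, 72.5]
orientation: [-3.127, -0.034, -0.099]
contact_force: [-0.6, 1.0, 3.5]
finger_gap: 0.665
```

>>> servo_tool(motion=[[[0.1,1.5,0.1,0],[0,0,0,0]]])

```text
time: 19.5
eef_pos: [467.5, 53.6, 72.5]
orientation: [-3.128, -0.033, -0.1]
contact_force: [-0.1, 0.8, 4.6]
finger_gap: 0.665
```

>>> servo_tool(motion=[[[-5,0.1,-0.3,0]]])

```text
time: 19.62
eef_pos: [467.2, 53.7, 72.8]
orientation: [-3.126, -0.044, -0.1]
contact_force: [11.0, -3.2, -3.8]
finger_gap: 0.664
```

```bash
python3 hold.py 5 j
```

```text
19.875 [467.28  53.65  72.7 ] [-3.1258 -0.0431 -0.1009] gap 0.6625874035681151
[ 8.71 -1.45 -4.03]
[ 6.42 -1.86 -3.26]
[ 8.15 -1.98 -2.44]
[ 7.76 -1.68 -2.55]
[ 7.49 -1.58 -2.81]
all [ 7.71 -1.71 -3.02] [0.76 0.19 0.58] normal 7.8394704343973896
```

>>> servo_tool(motion=[[[-5.5,-0.2,-1.1,0]]], newtons=22)

```text
time: 20.0
eef_pos: [467.0, 53.8, 72.6]
orientation: [-3.123, -0.054, -0.102]
contact_force: [6.2, -0.8, 5.3]
finger_gap: 0.663
```

```bash
python3 hold.py 8 k
```

```text
20.4 [466.97  53.82  72.63] [-3.1229 -0.054  -0.1019] gap 0.6649927780835756
[ 7.46 -1.15  0.18]
[ 7.06 -1.76  2.4 ]
[ 6.73 -1.09  0.83]
[ 6.66 -1.09  1.71]
[ 6.75 -1.56  1.46]
[ 7.08 -0.8   1.84]
[ 6.83 -1.54  0.98]
[ 6.73 -0.86  2.7 ]
all [ 6.91 -1.23  1.51] [0.25 0.33 0.78] normal 6.999134529277539
```

>>> servo_tool(motion=[[[1,0,-0.2,0],[0.5,0,-0.3,0],[0.2,0,-0.2,0],[0,0,0,0]]], newtons=4)

```text
time: 20.9
eef_pos: [467.2, 54.0, 71.8]
orientation: [-3.123, -0.051, -0.102]
contact_force: [0.1, -0.1, 3.3]
finger_gap: 0.671
```

>>> servo_tool(motion=[[[0,0,0,0],[0,0,0,0],[0,0,0,0]]], newtons=25)

```text
time: 21.28
eef_pos: [467.3, 54.0, 71.9]
orientation: [-3.123, -0.052, -0.101]
contact_force: [1.3, -0.7, 4.7]
finger_gap: 0.667
```

```bash
python3 hold.py 3 l; python3 - <<'E'
import cv2,numpy as np
im=cv2.imread('pics/hold_l_raw.png')
cv2.imwrite('pics/lz.png',np.hstack([cv2.resize(im[154:204,x:x+33],(264,400),interpolation=0) for x in (280,326,368)]))
E
```

```text
21.425 [467.27  54.01  71.86] [-3.1233 -0.0516 -0.1014] gap 0.6683100374539722
[1.02 0.02 4.82]
[0.65 0.09 4.52]
[-0.25 -0.57  4.16]
all [ 0.48 -0.15  4.5 ] [0.53 0.3  0.27] normal 0.488650138933174
```

View pics/lz.png

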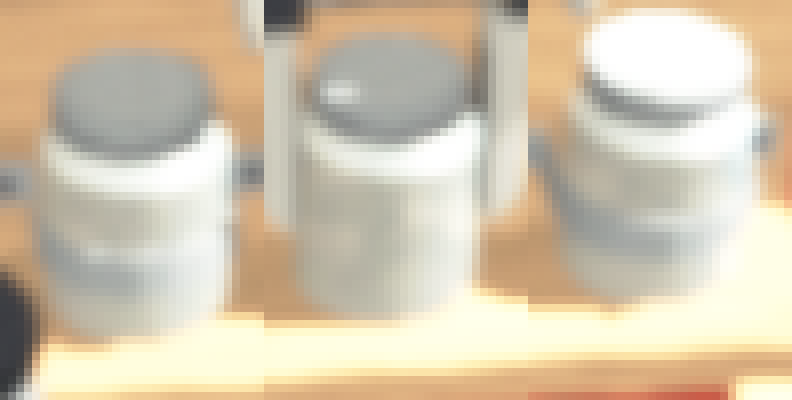

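>>> servo_tool(motion=[[[-7,-0.6,-0.7,0]]])

```text
time: 21.55
eef_pos: [466.3, 54.2, 72.1]
orientation: [-3.119, -0.065, -0.102]
contact_force: [12.7, -0.5, -1.0]
finger_gap: 0.664
```

```bash
python3 hold.py 8 n
```

```text
21.95 [466.24  54.31  72.18] [-3.1192 -0.0642 -0.1021] gap 0.6609293467645834
[ 9.01  0.81 -0.2 ]
[ 8.43  0.07 -0.39]
[ 8.42  0.01 -0.81]
[ 9.33 -0.62  0.69]
[ 8.78  0.08 -0.59]
[ 7.74 -0.56  0.02]
[8.53 0.13 0.62]
[ 8.49 -0.28  0.32]
all [ 8.59 -0.05 -0.04] [0.44 0.42 0.52] normal 8.553875624526295
```

```bash
python3 - <<'E'
import cv2,numpy as np
im=cv2.imread('pics/hold_n_raw.png')
cv2.imwrite('pics/nz.png',np.hstack([cv2.resize(im[154:204,x:x+33],(264,400),interpolation=0) for x in (280,326,368)]))
E
```

```text
(no output)
```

View pics/nz.png

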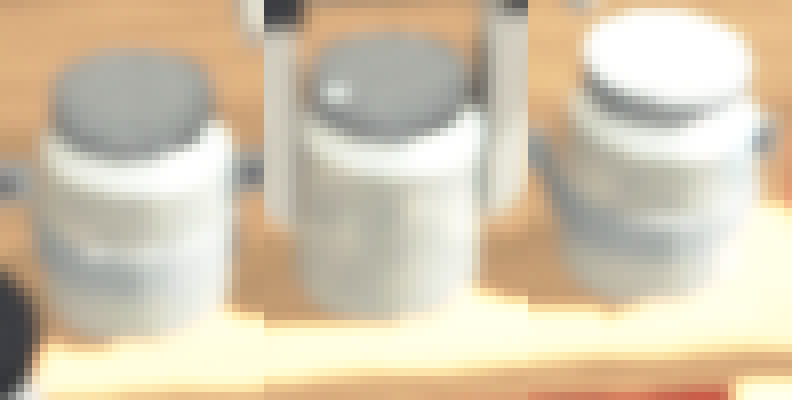

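View pics/hold_n.png

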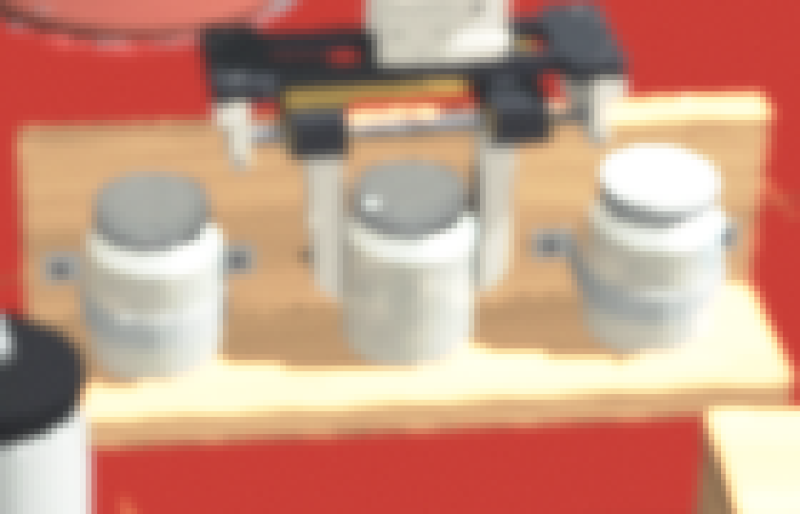

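>>> servo_tool(motion=[[[-8.5,-1.2,-0.6,0]]])

```text
time: 22.08
eef_pos: [466.0, 54.4, 72.8]
orientation: [-3.113, -0.082, -0.103]
contact_force: [14.7, -0.9, -5.6]
finger_gap: 0.667
```

```bash
python3 hold.py 10 o
```

```text
22.575 [465.7   54.55  72.9 ] [-3.1135 -0.0807 -0.1031] gap 0.6648732079367043
[11.8   0.17 -3.4 ]
[10.46  0.34 -2.87]
[11.38  0.72 -3.23]
[11.33  0.45 -3.36]
[11.06  0.76 -2.5 ]
[10.35 -0.92 -2.65]
[10.95  0.15 -2.33]
[10.74  0.13 -2.24]
[11.99 -0.07 -2.06]
[10.97  0.48 -2.25]
all [11.1   0.22 -2.69] [0.5  0.46 0.47] normal 11.028349206989581
```

The normal force is 11 N and steady, but Fz is -2.7 N, so the hand is carrying nearly all of the jar's weight. I want the jar standing on the ledge, so I'll redo it: back off, ease to let it settle, recentre slightly, regrip more firmly, then one push row with more down component.

>>> servo_tool(motion=[[[2,-0.5,-0.6,0],[0.5,0,-0.4,0]]])

```text
time: 22.82
eef_pos: [467.4, 54.5, 72.3]
orientation: [-3.114, -0.079, -0.103]
contact_force: [-1.0, -0.4, 12.0]
finger_gap: 0.662
```

>>> servo_tool(motion=[[[0.5,0,-0.2,0],[0.5,0,-0.2,0],[0.2,-1,0,0],[0.2,-1,0,0],[0,0,0,0]]], newtons=4)

```text
time: 23.45
eef_pos: [466.9, 54.5, 71.5]
orientation: [-3.112, -0.076, -0.1]
contact_force: [0.5, 2.3, 4.1]
finger_gap: 0.671
```

>>> servo_tool(motion=[[[0,0,0,0],[0,0,0,0],[0,0,0,0]]], newtons=38)

```text
time: 23.82
eef_pos: [466.9, 54.4, 71.5]
orientation: [-3.112, -0.076, -0.1]
contact_force: [0.2, 2.5, 4.2]
finger_gap: 0.664
```

```bash
python3 hold.py 3 p; python3 - <<'E'
import cv2,numpy as np
im=cv2.imread('pics/hold_p_raw.png')
cv2.imwrite('pics/pz.png',np.hstack([cv2.resize(im[154:204,x:x+33],(264,400),interpolation=0) for x in (280,326,368)]))
E
```

```text
23.975 [466.92  54.38  71.55] [-3.1119 -0.076  -0.0998] gap 0.6631090103802288
[-0.37  1.34  3.58]
[0.82 0.53 3.75]
[0.47 1.62 4.03]
all [0.3  1.16 3.78] [0.5  0.46 0.18] normal 0.18786172774589158
```

View pics/pz.png

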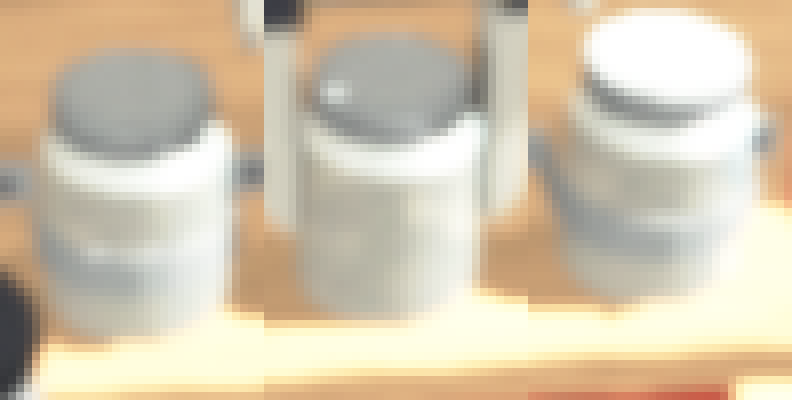

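>>> servo_tool(motion=[[[0.2,-1.2,0.1,0],[0.1,-0.9,0,0]]])

```text
time: 24.22
eef_pos: [466.9, 52.6, 71.5]
orientation: [-3.112, -0.075, -0.099]
contact_force: [0.2, 1.8, 4.8]
finger_gap: 0.659
```

>>> servo_tool(motion=[[[0.1,1.4,0.1,0],[0,0,0,0]]])

```text
time: 24.48
eef_pos: [467.0, 52.7, 71.5]
orientation: [-3.113, -0.075, -0.101]
contact_force: [0.2, 2.7, 5.2]
finger_gap: 0.662
```

Now the single push row, with a little +y.

>>> servo_tool(motion=[[[-8,1,-1.1,0]]])

```text
time: 24.6
eef_pos: [465.1, 53.2, 71.6]
orientation: [-3.111, -0.088, -0.102]
contact_force: [12.7, -2.2, 0.1]
finger_gap: 0.662
```

```bash
python3 hold.py 8 q
```

```text
25.0 [465.05  53.32  71.67] [-3.1107 -0.0875 -0.1026] gap 0.6648079382496369
[ 8.87 -0.56  0.57]
[ 9.07 -1.32  0.57]
[ 7.04 -0.59  0.65]
[ 8.   -1.51  2.1 ]
[ 7.7  -1.32  1.91]
[ 7.45 -1.51  1.31]
[ 8.64 -1.16  1.86]
[ 7.4  -0.99  1.23]
all [ 8.02 -1.12  1.28] [0.71 0.35 0.59] normal 8.092525581590351
```

>>> servo_tool(motion=[[[-8,0.6,-1.4,0]]])

```text
time: 25.12
eef_pos: [464.6, 53.6, 71.9]
orientation: [-3.107, -0.103, -0.105]
contact_force: [10.2, -0.6, 2.0]
finger_gap: 0.658
```

```bash
python3 hold.py 10 s; python3 - <<'E'
import cv2,numpy as np
im=cv2.imread('pics/hold_s_raw.png')
cv2.imwrite('pics/sz.png',np.hstack([cv2.resize(im[154:204,x:x+33],(264,400),interpolation=0) for x in (280,326,368)]))
E
```

```text
25.625 [464.46  53.73  71.92] [-3.1072 -0.1028 -0.105 ] gap 0.661689105726177
[10.49 -1.58  0.63]
[ 8.97 -1.37  1.04]
[ 8.87 -1.59  1.17]
[ 9.44 -1.5   2.2 ]
[ 8.86 -0.87  2.76]
[ 8.9  -0.64  2.04]
[ 9.85 -2.1   1.84]
[ 8.92 -0.91  1.65]
[ 8.85 -1.94  1.94]
[ 9.24 -1.18  1.08]
all [ 9.24 -1.37  1.64] [0.52 0.45 0.61] normal 9.329679907433444
```

View pics/hold_s.png

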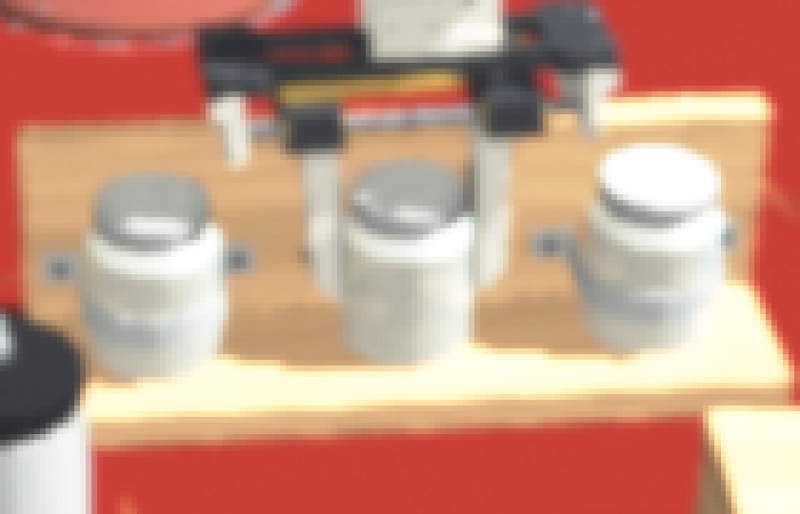

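View pics/sz.png

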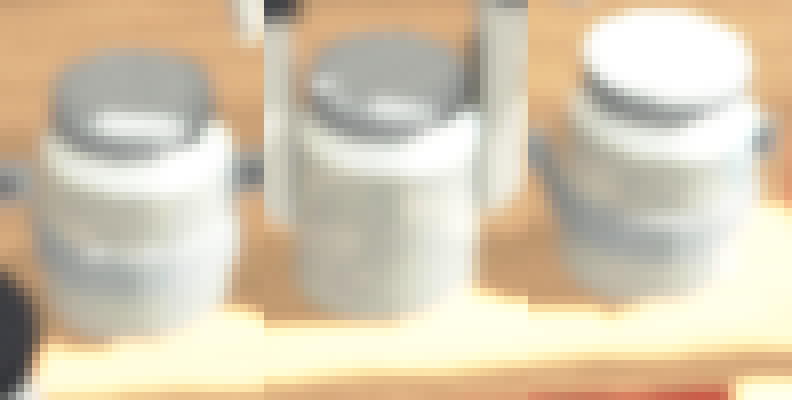

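```bash
python3 - <<'E'
import cv2,numpy as np
from h import *
def cross(p,rows,lev):
    pass
for k in 'fjlnopqs':
    im=cv2.imread(f'pics/hold_{k}_raw.png').astype(float)
    sat=im[...,2]-im[...,0]
    # lid top edge: wood (R-B high) -> grey lid (0), cols 339-343
    p=sat[152:166,338:345].mean(1); i=np.where(p<p[0]/2)[0][0]; top=152+i-1+(p[i-1]-p[0]/2)/(p[i-1]-p[i])
    # foot edge: glass (low sat) -> wood
    q=sat[184:198,336:343].mean(1); hi=q.max();lo=q.min(); j=np.where(q>(hi+lo)/2)[0]; j=j[0]; ft=184+j-1+((hi+lo)/2-q[j-1])/(q[j]-q[j-1]) if j else -1
    print(k,round(top,2),round(ft,2),round(ft-top,2))
a=0.0985;nn=np.array([np.cos(a),-np.sin(a),0]);yy=np.array([np.sin(a),np.cos(a),0]);p0=np.array([435.5,56.2,0])
def jar(x,t):
    # tilt t about back... foot centre fixed at x, lean toward board
    T=lambda rx,z:p0+(x+rx*np.cos(t)-z*np.sin(t))*nn+np.array([0,0,18+z*np.cos(t)+rx*np.sin(t)])
    return proj('scene',T(-27,84))[1],proj('scene',T(29,0))[1]
for x,t in((31,0),(33,0),(33,.03),(31.8,.015)): q=jar(x,t);print(x,t,np.round(q,2),round(q[1]-q[0],2))
E
```

```text
f 159.76 193.11 33.35Traceback (most recent call last):
  File "<stdin>", line 9, in <module>
IndexError: index 0 is out of bounds for axis 0 with size 0
```

```bash
python3 - <<'E'
import cv2,numpy as np
from h import *
def fx(p,r0,lev,rise):
    for i in range(1,len(p)):
        if (p[i]-lev)*(p[i-1]-lev)<=0 and (p[i]>p[i-1])==rise: return r0+i-1+(lev-p[i-1])/(p[i]-p[i-1])
    return float('nan')
for k in 'fjlnopqs':
    im=cv2.imread(f'pics/hold_{k}_raw.png').astype(float);sat=im[...,2]-im[...,0]
    p=sat[153:168,338:345].mean(1);q=sat[184:200,336:343].mean(1)
    t=fx(p,153,35,False);f=fx(q,184,30,True);print(k,round(t,2),round(f,2),round(f-t,2), q.round()[5:13] if k in 'fs' else '', p.round()[2:9] if k in 'fjs' else '')
a=0.0985;nn=np.array([np.cos(a),-np.sin(a),0]);p0=np.array([435.5,56.2,0])
def jar(x,t):
    T=lambda rx,z:p0+(x+rx*np.cos(t)-z*np.sin(t))*nn+np.array([0,0,18+z*np.cos(t)+rx*np.sin(t)])
    return proj('scene',T(-27,84))[1],proj('scene',T(29,0))[1]
for x,t in((31,0),(33,0),(33,.03),(31.8,.015)): q=jar(x,t);print(x,t,np.round(q,2),round(q[1]-q[0],2))
E
```

```text
f 158.11 192.49 34.38 [19. 19. 19. 21. 39. 67. 42. 27.] [81. 88. 73. 38. 13.  6.  5.]
j 158.05 192.47 34.42  [85. 88. 72. 36. 12.  6.  5.]
l 158.16 192.51 34.35  
n 158.0 192.45 34.45  
o 157.91 192.34 34.43  
p 158.2 192.54 34.34  
q 157.99 192.47 34.48  
s 157.94 192.4 34.46 [20. 20. 20. 22. 41. 69. 43. 28.] [90. 88. 67. 33. 11.  5.  5.]
31 0 [156.99 194.02] 37.03
33 0 [157.35 194.43] 37.08
33 0.03 [157.17 194.16] 36.99
31.8 0.015 [157.04 194.05] 37.01
```

The push is 9.3 N, the jar is on the ledge (Fz +1.6 N), and the image puts it 0.2 mm off centre. One more row should bring the push closer to 10 N at the board, allowing for ledge friction. Then I hold.

>>> servo_tool(motion=[[[-8.3,0.4,-1.4,0]]], newtons=28)

```text
time: 25.75
eef_pos: [463.7, 54.2, 72.2]
orientation: [-3.103, -0.118, -0.108]
contact_force: [9.5, -0.2, 0.7]
finger_gap: 0.659
```

```bash
python3 hold.py 20 t
```

```text
26.75 [463.59  54.32  72.18] [-3.1033 -0.1181 -0.1071] gap 0.6611130201296413
[10.17 -0.98  1.07]
[ 9.19 -1.    1.4 ]
[ 9.47 -0.37  1.7 ]
[ 8.74 -0.44  1.63]
[ 8.73 -0.65  1.34]
[ 8.78 -0.39  1.86]
[ 9.31 -0.6   1.53]
[ 9.54 -0.38  1.4 ]
[ 9.41 -0.34  1.73]
[ 8.7  -0.87  1.59]
all [ 9.2  -0.6   1.53] [0.6  0.41 0.32] normal 9.219602621297087
```

```bash
python3 hold.py 40 u; python3 - <<'E'
import cv2,numpy as np
from h import *
im=cv2.imread('pics/hold_u_raw.png')
cv2.imwrite('pics/uz.png',np.hstack([cv2.resize(im[150:204,x:x+33],(264,432),interpolation=0) for x in (280,326,368)]))
E
```

```text
28.75 [463.59  54.3   72.17] [-3.1033 -0.118  -0.1072] gap 0.6637858073717638
[ 9.19 -0.73  1.34]
[ 9.34 -0.51  1.69]
[ 8.67 -1.18  1.43]
[ 8.89 -0.69  1.3 ]
[ 9.52 -0.64  1.29]
[ 9.62 -0.55  1.74]
[ 9.24 -0.5   1.29]
[ 8.63 -0.33  1.54]
[ 8.61 -0.19  1.67]
[ 9.24 -0.9   1.62]
all [ 9.09 -0.62  1.49] [0.59 0.5  0.47] normal 9.111317084948267
```

View pics/uz.png

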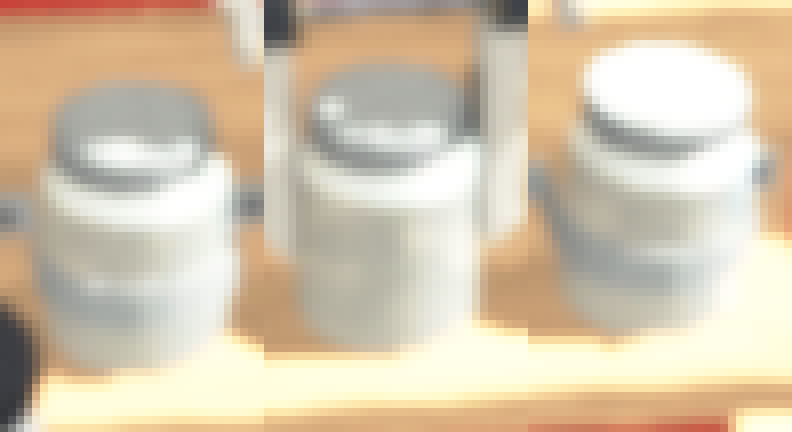

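View pics/hold_u_raw.png

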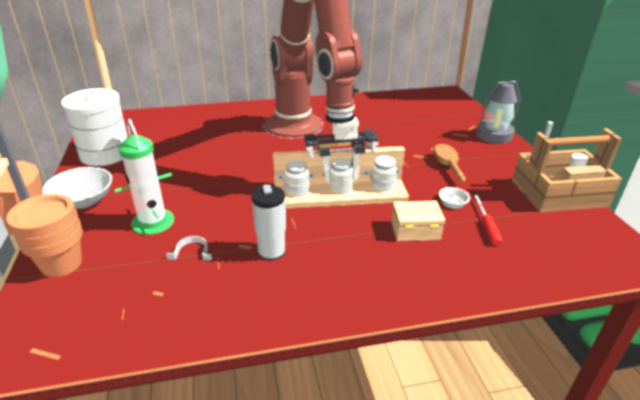

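The pose did not move during 3 s of holding, with a 9.1 N push and the jar's foot on the ledge. The bystanders are where they were, so I'm handing in.

```bash
python3 -c "
from rig import r
print(r.job_done())"
```

```text
the job is handed in; nothing more can be done
None
```

The jar is standing on the ledge in the middle place, pressed against the back board at about 9 N. The gripper still holds it (28 N grip). I handed in at 28.8 s of the 51 s allowed.

**Last checks**
- **Push:** it was steady at 9.1–9.2 N (noise ±0.6 N) for 3 s, with no movement of the hand. That is a little under 10 N. Ledge friction could change the force at the board by about 1 N.
- **On the ledge:** the hand presses down with about 1.5 N, so the ledge carries the jar's weight.
- **Centring:** the jar is about 0.8 mm left of the midpoint between the pilot holes by the camera and about 1.6 mm by the arm's own position. Calibration is only good to about 2 mm.
- **Upright:** it looks upright beside the strapped jars, but the pictures are too coarse to rule out a tilt of 1–2°.
- **Rest of the bench:** the other things look unmoved in the last picture, judged by eye only.

**What went less cleanly**
- The hand itself ended leaning about 7°, because each push step added a little tilt.
- It took several tries to bring the push up. Between them I backed off slightly and eased the grip to 4 N so the jar could settle flat, but never opened the fingers.
- One earlier try reached 11 N but took nearly all the jar's weight off the ledge, so I redid it.
- My last attempt to raise the push from 9.3 N did not raise it further.

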